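# Pin down the page bar of a cookbook stand

### The arm

A 7-joint arm with a two-finger parallel gripper is mounted at the origin on a cart in front of the work surface, level with it; the furniture and walls round the work are solid. World frame = base frame: x ahead of the robot, y to its left, z up, the work surface at z = 0. Lengths are in m, angles in rad, forces in N, time in s.
With the tool pointing down it reaches from about 0.4 to 0.875 m from the base axis. Payload 19.3 kg.
Tool frame: the origin (TCP) lies midway between the tips of the shut fingers; the grasp point (between the pads) lies 19 mm behind it; z points along the fingers, y is the line along which they close (so a half turn about z gives the same grasp; the last joint's range is limited). The gripper opens to 85 mm and grips with 20 to 120 N. Pads are 22 mm wide; open, the fingers measure 114 mm over their backs; the gripper's body (76 mm by 85 mm) begins 54 mm behind the grasp point. The pads swing forward as they close: fully open they stand 13 mm farther back than shut.
Start: joints at [-1.303, 0.521, -0.036, 1.599, 0.021, 1.021, -0.113], TCP at [0.207, 0.59, 0.231] pointing down, gripper open.
Joint ranges: [-2.91, 2.91], [-0.3, 2.13], [-1.5, 1.42], [0.17, 2.43], [-1.26, 4.41], [0.16, 1.93], [-2.52, 2.52]. Speed limits (rad/s): [1.89, 1.89, 2.39, 2.39, 3.01, 3.01, 3.01].

### API

Orientations are given as [roll, pitch, yaw] about the fixed x, y, z axes, in that order (R = Rz(yaw) Ry(pitch) Rx(roll)).
In Python, from workcell import bot gives the robot as it stands.
- The arm moves only by the tool move_arm, never from a script. Its argument "series" is a list of rows, each a list of 3 entries, a list of its own where there are three numbers: the shift along the tool's x, y, z in cm, then the turn, a rotation vector about the tool's x, y, z in rad, then the opening in per cent of the stroke, from 0 (shut) to 100 (fully open). A call has 1 to 20 rows; each row is the pose to reach, as a shift and turn from the pose commanded when the call began, along the tool's axes at that moment; what a row does not reach only later rows make up. A row lasts 1/12 s, in which the tool goes at most 41.7 mm and 7.16 degrees, less where a joint would pass 70% of its speed; a pose out of reach is approached as far as the arm can. A call with a gripper value outside its range is refused whole. The fingers move at their own pace and stop on an object; "squeeze" is the grip in N (left out, the last holds). Time passes only in rows, so rows that repeat a pose let the fingers close. It gives the time, the measured TCP pose, the force, the opening and the grip force at its end, in the units of the state.
- bot.observe(): the state, without advancing time (a new reading comes with each control period).
- bot.grab_frame(name): name is "scene" or "top" or "wrist"; returns (picture, depth): 480x640x3 uint8, red, green, blue; 480x640 float32, m along the optical axis (not along the pixel's ray), 0 where there is no reading.
- bot.camera_params(name): a dict with "fovy" (degrees; the focal length in pixels is half the picture's height over the tangent of half this angle, whatever the lens; pixels are square), "cx", "cy" (the principal point, pixels), "R" (3x3) and "t" (3): a world point X has camera coordinates R X + t; the wrist camera has in their place "tool_from_camera" (4x4, takes a point from camera to tool coordinates, whose origin is the TCP and whose axes are the flange's). Camera axes: x right, y down, z forward; pixel columns grow to the right and rows downward; lengths in m; the calibration is good to about 2 mm. A picture is of the moment at which its call begins: read the wrist's pose just before it. camera_params takes no time and is no camera call.
- bot.job_done(): hands the job in; it is judged then, once.
Trained networks look in the newest picture that a camera, given by its name, has taken for a name from the list of things; names that differ only in an ending like _2 or _b are one class to them, and where a whole thing is asked for, a point or a joint stands for the part that bears it (a point fixed in the world has none). Each returns a list of dicts, best first, with "conf" (0 to 1); they miss things now and then, are a little off and sometimes report something else, mostly with a low value. They report only what shows in the picture. A call takes as long as a camera call.
- bot.find_in(camera, thing): "bbox" ([left, top, right, bottom] in pixels, round what is visible of it).
- bot.trace(camera, thing): "mask" (480x640 bool, what is visible of it) and "bbox" ([left, top, right, bottom] in pixels, round what is visible of it).
The state is a dict: "clock": time; "qpos": joint angles; "qd": joint speeds; "joint_efforts": joint torques, N m; "position": TCP position; "tool_rot": TCP orientation; "force": force on the tool from outside, world axes, zero at the start; "moment": the same for the moment, N m; "grip_width": finger opening in m; "finger_force": force on a finger pad.
Only numpy, scipy, OpenCV 4.12 (cv2) and the standard library are available. Lean on these libraries where they do the work, as an engineer would, in place of code of your own. Each camera call takes 0.05 s, during which the arm holds its last target. There are 200 camera calls.

### The job

Swing the page bar of the cookbook stand closed, fully home in its fork, then take the red-handled pin from its wooden rest and thread it through the fork and the eye of the bar until its collar sits flush on the fork. Let go of the pin, and leave everything else on the worktop where it stands.

Things in the scene. Friction and masses are not known exactly. Their poses are not given: they have to be found in the camera images.
- recipe_stand: Pale wooden cookbook stand, fixed, 160x250 mm footprint, origin at the centre of its underside; x to its back, y to its left. Its deck (180x250 mm, on it a blue book 14 mm thick) rises to +x at 27 degrees from level; what stands square to the deck leans 27 degrees from vertical to the front (-x). A dark bar pivots near the deck's left edge; an aluminium fork for its free end is at the right.
- page_bar (a joint): Angle of the dark steel bar over the book, rad: 0 = closed, against its stop, its eye in line with the fork's holes; grows to 1.0 as the free end swings up the slope, parallel to the deck, about z of point bar_pivot. Friction (0.18 N m) holds it where left. Bar 20 mm wide, 12 thick, underside 16 mm above the deck; eye 28x30 mm with a 13 mm hole 185 mm from the pivot axis.
- bar_pivot (a point): On the bar's pivot axis, level with the bar's top face. Axes fixed to the stand: x up the slope, y to the stand's left, z square off the deck. At joint angle q a point of the bar at radius r lies at x = r sin q, y = -r cos q from here.
- bar_knob (a point): Centre of the top of the black round knob on the bar, 14 mm in diameter; it stands 30 mm above the bar's top face, square to the deck, 115 mm from the pivot axis, and moves with the bar. z points out of its top.
- fork_mouth (a point): Centre of the mouth of the fork's upper hole; axes as bar_pivot (z out of the hole, 27 degrees from vertical). From here down: upper knuckle 34x34 mm, 12 thick, 13 mm hole with 2 mm chamfer; a 16 mm gap for the bar's 12 mm eye (2 mm free above and below); lower knuckle 14 thick, same hole; the deck, 42 mm below. A web closes the fork on its right.
- pin: Loose hinge pin, about 60 g; origin on its axis under its collar, z towards its red handle. Below: steel shank 10 mm in diameter, 38 long, the last 6 mm tapering to 5 mm. Above: collar 22 mm wide, 4 thick, then a red round handle 16 mm in diameter, 34 long (top at +38). Starts upright in its rest. Home in the fork, the collar lies on the upper knuckle, its origin at fork_mouth.
- pin_rest: Dark wooden block, 62x62x46 mm, fixed, origin at the centre of its underside; the pin stands in a 12.5 mm hole in its middle, collar on its top. On the left or the right of the stand.
- mug_2: Bystander, to be left alone: green and white mug, 82x112x94 mm; origin at the centre of its underside.
- spice_jar_4: Bystander, to be left alone: slim spice jar, dark cap, blue and red label, 41 mm wide, 105 tall; origin at the centre of its underside.
- spice_jar_1: Bystander, to be left alone: slim spice jar, dark cap, blue and white label, 41 mm wide, 105 tall; origin at the centre of its underside.
- mill_1: Bystander, to be left alone: wooden pepper mill, 58 mm wide, 160 tall; origin at the centre of its underside.
- teaspoon_1: Bystander, to be left alone: steel teaspoon, 130 mm, lying; origin at the centre of its underside.
- clip_jar: Bystander, to be left alone: clip-top glass jar, 86x71x109 mm; origin at the centre of its underside.

How it is judged:
On the way, in this order (a step that is already met when the one before it is completed fails the run):
1. the page bar is swung fully home (within 0.025 rad of its stop) (value of joint page_bar below 0.025 rad), for 0.2 s.
2. the pin is through the fork and the bar's eye, collar within 4 mm of the fork (x of pin in the frame of fork_mouth between -0.003 and 0.003 m and y of pin in the frame of fork_mouth between -0.003 and 0.003 m and z of pin in the frame of fork_mouth below 0.004 m and angle between the z axis of pin and the z axis of fork_mouth, either way round below 0.12 rad), for 0.2 s.
At the end, for the whole second after the job is handed in: The bar is closed (within 0.025 rad of its stop); the pin stands in the fork through the bar's eye, collar no more than 4 mm above the upper knuckle, within 3 mm of the hole's axis in each direction and 0.12 rad of its direction, at rest (all of step 2 and value of joint page_bar below 0.025 rad and linear speed of pin below 0.02 m/s); the robot touches nothing.
It fails at once if a bystander is shifted by more than 30 mm (distance of any of mug_2, spice_jar_4, spice_jar_1, mill_1, teaspoon_1, clip_jar from where it was at the start of the episode above 0.03 m).
It also fails if it takes over 56 s, if anything falls off the work surface, if the arm or the gripper's body presses on something with over 40 N, if the wrist force passes 120 N, or if a joint passes its speed limit or range.

## Working session

There is one attempt and no reset: what is moved stays moved. The work goes in short steps, Python scripts to look and compute and a tool call to move; the robot and the scene stay as the last step left them, time stands still between calls to the robot, and variables do not carry over. Pictures are saved under pics/ and viewed, at most 10 in all, crops included, and the job is handed in when it is done.

Besides the shell and the picture viewer there is one more tool, called after "Emit:" as a command line: name --argument value ..., lists and objects as JSON in quotes. move_arm: Moves the arm, as the interface text tells. Its arguments: {"type":"object","properties":{"series":{"type":"array"},"squeeze":{"type":"number"}},"required":["series"]}

```bash
mkdir -p pics; ls
cat > h.py <<'E'
import numpy as np, cv2
from scipy.spatial.transform import Rotation as Ro
from workcell import bot
def cam(name):
    p=bot.camera_params(name)
    f=240/np.tan(np.radians(p['fovy'])/2)
    if 'R' in p:
        R=np.array(p['R']);t=np.array(p['t'])
        return f,p['cx'],p['cy'],R.T,-R.T@t
    s=bot.observe(); T=np.array(p['tool_from_camera'])
    Rt=Ro.from_euler('xyz',s['tool_rot']).as_matrix()
    return f,p['cx'],p['cy'],Rt@T[:3,:3],Rt@T[:3,3]+np.array(s['position'])
def cloud(name,c,d):
    f,cx,cy,R,o=c
    v,u=np.mgrid[0:480,0:640]
    P=np.stack([(u-cx)/f*d,(v-cy)/f*d,d],-1)
    return P@R.T+o
def snap(name,fn=None):
    c=cam(name); im,d=bot.grab_frame(name)
    if fn: cv2.imwrite('pics/'+fn,im[:,:,::-1])
    return c,im,d,cloud(name,c,d)
def proj(c,X):
    f,cx,cy,R,o=c
    p=(np.asarray(X)-o)@R
    return np.stack([p[...,0]/p[...,2]*f+cx,p[...,1]/p[...,2]*f+cy],-1)
E
python3 - <<'E'
from h import *
print(bot.observe())
for n in ['scene','top']:
    c,im,d,P=snap(n,n+'1.png'); print(n,c, bot.camera_params(n).keys())
    np.save(n+'.npy',P)
    for t in ['recipe_stand','page_bar','bar_knob','pin','pin_rest','mug_2','spice_jar_4','mill_1','clip_jar','teaspoon_1']:
        for r in bot.trace(n,t)[:2]:
            m=r['mask']&(d>0); q=P[m]
            print(t,round(r['conf'],2),[int(x) for x in r['bbox']],np.median(q,0).round(3) if len(q) else None, np.percentile(q,[2,98],axis=0).round(3).tolist() if len(q) else None)
E
```

```text
pics
{'clock': 0.0, 'qpos': array([-1.30321026,  0.52202598, -0.03628456,  1.60002581,  0.02121146,
        1.02110539, -0.11279184]), 'qd': array([ 0.00248499,  0.00087973, -0.00102098,  0.00030617,  0.00120226,
       -0.00014725, -0.00018338]), 'joint_efforts': array([ 9.57711973e-05, -9.27098322e+01,  1.97992824e+00, -3.69951510e+01,
        1.78295636e-02,  7.98442808e-03,  1.23787436e-05]), 'position': array([0.20707074, 0.5893274 , 0.23071239]), 'tool_rot': array([-3.14041882e+00,  1.16265556e-04,  2.80377402e+00]), 'force': array([ 0.30090217, -0.4485896 , -0.13403238]), 'moment': array([0.02676183, 0.00884139, 0.02671848]), 'finger_force': 0.0, 'grip_width': 0.08545451664296741}
scene (np.float64(477.90618624382535), 324.35266141342373, 245.36456241345846, array([[ 0.57842521, -0.34231101,  0.74043733],
       [-0.81570397, -0.23474758,  0.52869709],
       [-0.00716297, -0.9097894 , -0.41500837]]), array([-0.24016035, -0.59951349,  0.56485109])) dict_keys(['fovy', 'cx', 'cy', 'R', 't'])
recipe_stand 0.94 [251, 227, 385, 331] [ 0.51  -0.064  0.066] [[0.441, -0.156, 0.003], [
[... 2576 characters left out ...]
[0.676 0.135 0.103] [[0.664, 0.119, 0.011], [0.702, 0.156, 0.108]]
spice_jar_4 0.58 [324, 189, 342, 216] [ 0.679 -0.022  0.104] [[0.668, -0.04, 0.015], [0.705, -0.003, 0.109]]
mill_1 0.97 [350, 163, 376, 204] [ 0.72  -0.089  0.116] [[0.704, -0.116, 0.006], [0.752, -0.066, 0.158]]
mill_1 0.45 [447, 216, 489, 249] [ 0.617 -0.32   0.102] [[0.59, -0.357, 0.013], [0.651, -0.299, 0.108]]
clip_jar 0.73 [447, 218, 491, 254] [ 0.617 -0.32   0.102] [[0.59, -0.358, 0.014], [0.65, -0.299, 0.108]]
clip_jar 0.44 [446, 304, 485, 337] [ 0.432 -0.32   0.046] [[0.401, -0.36, 0.004], [0.464, -0.294, 0.051]]
teaspoon_1 0.59 [180, 219, 201, 272] [0.569 0.305 0.004] [[0.535, 0.285, -0.002], [0.653, 0.323, 0.011]]
```

Run:
```python
import cv2
a=cv2.imread('pics/top1.png')[150:350,240:500]; b=cv2.imread('pics/scene1.png')[200:390,220:460]
a=cv2.resize(a,(780,600)); cv2.imwrite('pics/a.png',a)
b=cv2.resize(b,(757,600)); cv2.imwrite('pics/b.png',b)
```

```text
(no output)
```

View pics/a.png

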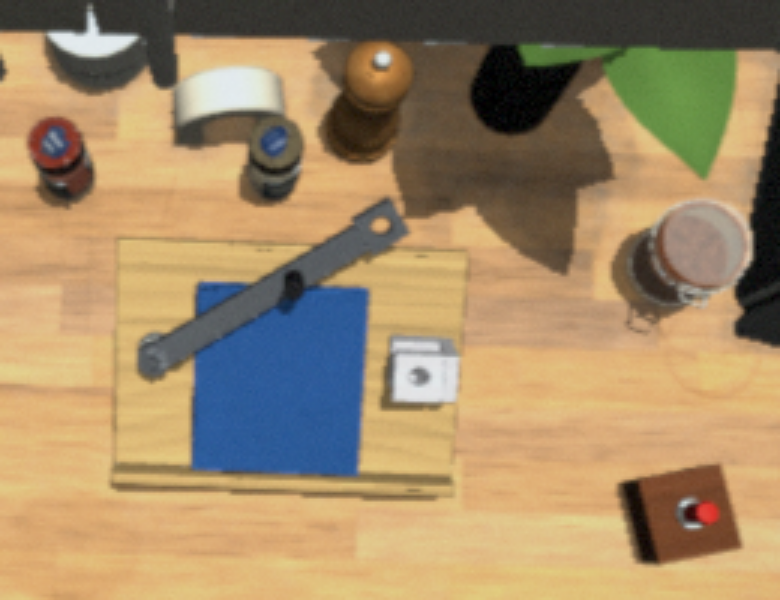

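View pics/b.png

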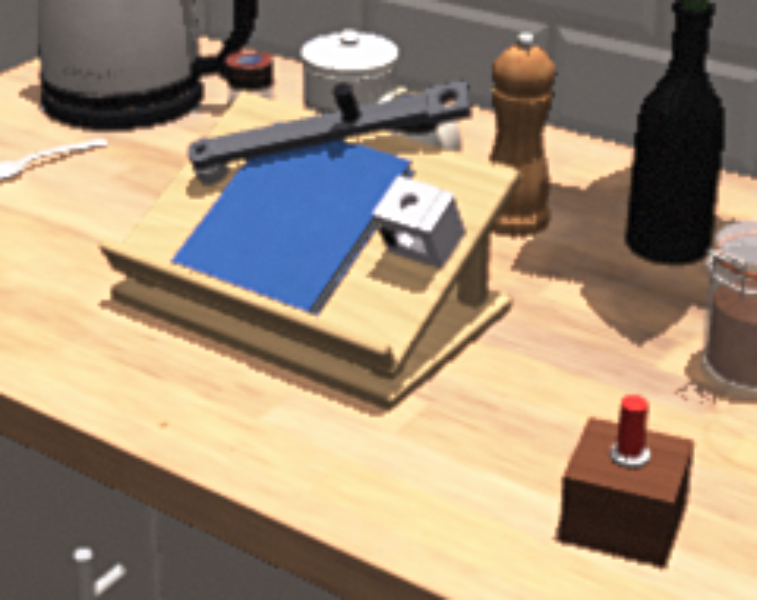

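```bash
cat > geo.py <<'E'
from h import *
P=np.load('top.npy'); im=cv2.imread('pics/top1.png').astype(int)
blue=(im[...,0]>im[...,2]+50)&(im[...,0]>90); 
def fit(P,m):
    q=P[m]; 
    for _ in range(4):
        c=q.mean(0); n=np.linalg.svd(q-c,full_matrices=False)[2][2]; n*=np.sign(n[2])
        r=(q-c)@n; q=q[abs(r)<max(.002,2*r.std())]
    return c,n,r.std()
def ray(n,uv):
    f,cx,cy,R,o=cam(n); return o,R@np.array([(uv[0]-cx)/f,(uv[1]-cy)/f,1])
def hit(n,uv,c,nn):
    o,d=ray(n,uv); return o+d*((c-o)@nn)/(d@nn)
if __name__=='__main__':
    mm=np.zeros((480,640),bool); mm[240:310,300:365]=1
    c,n,s=fit(P,cv2.erode((blue&mm).astype(np.uint8),np.ones((5,5)))>0)
    print('book',c,n,s,'tilt',np.degrees(np.arccos(n[2])),'yaw',np.degrees(np.arctan2(-n[1],-n[0])))
    Ps=np.load('scene.npy'); ims=cv2.imread('pics/scene1.png').astype(int); b2=(ims[...,0]>ims[...,2]+50)&(ims[...,0]>90)
    c2,n2,s2=fit(Ps,cv2.erode(b2.astype(np.uint8),np.ones((5,5)))>0); print('book2',c2,n2,s2,np.degrees(np.arccos(n2[2])),np.degrees(np.arctan2(-n2[1],-n2[0])),'offset',(c2-c)@n)
    for nm,h,t,sc in [('pivot',.028,(290.7,268.3),(283.1,247.9)),('eye',.028,(367,225),(363,231)),('knob',.058,(338.3,243.3),(329.4,229.2)),('fork',.042,(379.7,275.3),(350,264))]:
        cc=c+n*(h-.014); print(nm,hit('top',t,cc,n).round(4),hit('scene',sc,cc,n).round(4))
    for z in [.084]: print('pin top',hit('top',(476,321),np.array([0,0,z]),np.array([0,0,1.])), hit('scene',(220+633/3.154,200+402/3.154),np.array([0,0,z]),np.array([0,0,1.])))
    for nme,e in [('rear',[(118,238),(468,250)]),('front',[(113,490),(453,497)])]:
        w=[hit('top',(240+a/3,150+b/3),c-n*.014,n) for a,b in e]; dd=w[1]-w[0]; print(nme,w,np.linalg.norm(dd),np.degrees(np.arctan2(dd[0],-dd[1])))
E
python3 geo.py
```

```text
book [ 0.51286425 -0.03062868  0.08010979] [-0.45518116  0.00411013  0.89038936] 0.001307789968848711 tilt 27.07778502325065 yaw -0.5173471528483624
book2 [ 0.50899728 -0.03008985  0.07887599] [-0.45260575  0.00608393  0.89168998] 0.001202874005409764 26.913616713413095 -0.7701239808746607 offset 0.0006638255167857117
pivot [0.5307 0.062  0.1045] [0.5228 0.0628 0.1005]
eye [ 0.618  -0.0933  0.1499] [ 0.6152 -0.0956  0.1484]
knob [ 0.5762 -0.0348  0.1619] [ 0.5655 -0.0384  0.1565]
fork [ 0.5197 -0.1237  0.1155] [ 0.5174 -0.1241  0.1143]
pin top [ 0.43281078 -0.32944273  0.084     ] [ 0.43002638 -0.32755104  0.084     ]
rear [array([0.61172026, 0.08865503, 0.11437247]), array([ 0.60965681, -0.15828017,  0.11445748])] 0.2469438305818458 -0.47876727614640036
front [array([0.43890948, 0.09203219, 0.02601327]), array([ 0.44064694, -0.16022756,  0.02806594])] 0.25227408594336276 0.3946233464143434
```

```bash
cat >> h.py <<'E'
th=np.radians(27); yw=np.radians(-.5)
Rs=Ro.from_euler('z',yw).as_matrix()
def stand(a=th): # axes u,v,n tilted by a
    return Rs@Ro.from_euler('y',-a).as_matrix()
def toolR(a=th):
    S=stand(a); return np.stack([S[:,1],S[:,0],-S[:,2]],1)
def go(pos,R):
    s=bot.observe(); R0=Ro.from_euler('xyz',s['tool_rot']).as_matrix()
    print('shift cm',(R0.T@(np.asarray(pos)-s['position'])*100).round(2),'rot',Ro.from_matrix(R0.T@R).as_rotvec().round(4),'t',round(s['clock'],2))
E
python3 - <<'E'
from h import *
c=bot.camera_params('wrist'); print(c)
go([.538,-.036,.225],toolR())
E
```

```text
{'fovy': 60.40914497828041, 'cx': 313.367480010843, 'cy': 246.92107319071013, 'tool_from_camera': array([[ 1.00185356e-03, -9.53727424e-01, -3.00670912e-01,
         7.68397058e-02],
       [ 9.99999427e-01,  1.06853823e-03, -5.73425017e-05,
         5.08798238e-04],
       [ 3.75967479e-04, -3.00670682e-01,  9.53727948e-01,
        -1.43339618e-01],
       [ 0.00000000e+00,  0.00000000e+00,  0.00000000e+00,
         1.00000000e+00]])}
shift cm [-51.95 -48.07   0.63] rot [-0.4086 -0.2923  1.2174] t 1.1
```

Emit:
move_arm --series '[[[-13, -12, 0], [-0.1, -0.07, 0.3], 50], [[-13, -12, 0], [-0.1, -0.07, 0.3], 50], [[-26, -24, 0], [-0.2, -0.15, 0.6], 50], [[-26, -24, 0], [-0.2, -0.15, 0.6], 50], [[-26, -24, 0], [-0.2, -0.15, 0.6], 50], [[-26, -24, 0], [-0.2, -0.15, 0.6], 50], [[-39, -36, 0], [-0.3, -0.22, 0.9], 50], [[-39, -36, 0], [-0.3, -0.22, 0.9], 50], [[-39, -36, 0], [-0.3, -0.22, 0.9], 50], [[-39, -36, 0], [-0.3, -0.22, 0.9], 50], [[-52, -48, 0.6], [-0.409, -0.292, 1.217], 50], [[-52, -48, 0.6], [-0.409, -0.292, 1.217], 50], [[-52, -48, 0.6], [-0.409, -0.292, 1.217], 50], [[-52, -48, 0.6], [-0.409, -0.292, 1.217], 50], [[-52, -48, 0.6], [-0.409, -0.292, 1.217], 50], [[-52, -48, 0.6], [-0.409, -0.292, 1.217], 50], [[-52, -48, 0.6], [-0.409, -0.292, 1.217], 50], [[-52, -48, 0.6], [-0.409, -0.292, 1.217], 50], [[-52, -48, 0.6], [-0.409, -0.292, 1.217], 50]]'

```text
clock: 2.68
position: [0.5204, 0.0012, 0.2259]
tool_rot: [2.672, 0.001, 1.563]
force: [-0.2, 0.3, -0.4]
grip_width: 0.0426
finger_force: 0.0
```

Run:
```python
from h import *
s=bot.observe(); print(s['qpos'].round(2),s['position'],s['grip_width'])
c,im,d,P=snap('wrist','w1.png'); np.save('w1.npy',P)
go([.538,-.036,.225],toolR())
S=stand(); piv=np.array([.5255,.0625,.102])
for q in [.58]:
    for nm,X in [('knob',piv+S@[.115*np.sin(q),-.115*np.cos(q),.03]),('eye',piv+S@[.185*np.sin(q),-.185*np.cos(q),0]),('fork',piv+S@[0,-.185,.014]),('piv',piv)]: print(nm,X.round(4),proj(c,X).round(0))
for t in ['page_bar','bar_knob']:
    for r in bot.trace('wrist',t)[:2]: print(t,r['conf'],r['bbox'])
```

```text
[-0.43  0.19  0.3   2.27  0.07  0.22 -0.22] [0.52037494 0.00119292 0.22588534] 0.042627323166832584
shift cm [-3.21  1.44  0.87] rot [-0.0006  0.0039 -0.004 ] t 2.73
knob [ 0.5672 -0.0341  0.1573] [331. 312.]
eye [ 0.6145 -0.093   0.148 ] [381. 367.]
fork [ 0.5175 -0.1224  0.1145] [238. 415.]
piv [0.5255 0.0625 0.102 ] [226. 145.]
page_bar 0.65 [206.4, 121.7, 370.8, 383.3]
bar_knob 0.8 [211.5, 123.1, 374.4, 378.1]
```

View pics/w1.png

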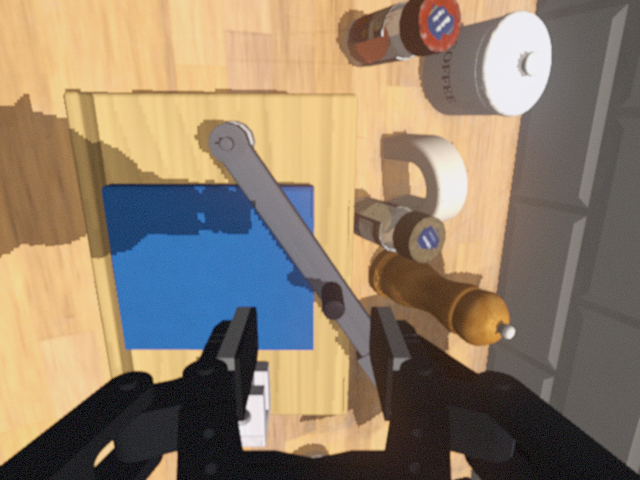

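Run:
```python
from h import *
S=stand(); piv=np.array([.5255,.0625,.102])
K=lambda q,h: piv+S@[.115*np.sin(q),-.115*np.cos(q),.03+h]
go(K(.58,.02),toolR());go(K(.58,-.022),toolR())
```

```text
shift cm [-3.3   1.13  6.25] rot [-0.002   0.0028 -0.0031] t 2.83
shift cm [-3.29  1.14 10.45] rot [-0.002   0.0028 -0.0031] t 2.83
```

Emit:
move_arm --series '[[[-3.3, 1.1, 2], [0, 0, 0], 50], [[-3.3, 1.1, 4], [0, 0, 0], 50], [[-3.3, 1.1, 6.2], [0, 0, 0], 50], [[-3.3, 1.1, 6.2], [0, 0, 0], 50], [[-3.3, 1.1, 8.3], [0, 0, 0], 50], [[-3.3, 1.1, 10.4], [0, 0, 0], 50], [[-3.3, 1.1, 10.4], [0, 0, 0], 50], [[-3.3, 1.1, 10.4], [0, 0, 0], 50]]'

```text
clock: 3.5
position: [0.5676, -0.0337, 0.1485]
tool_rot: [2.683, 0.018, 1.563]
force: [0.4, -0.0, -0.1]
grip_width: 0.0426
finger_force: 0.0
```

Run:
```python
from h import *
S=stand(); piv=np.array([.5255,.0625,.102])
K=lambda q,h: piv+S@[.115*np.sin(q),-.115*np.cos(q),.03+h]
s=bot.observe(); print(s['qpos'].round(2),s['force'])
c,im,d,P=snap('wrist','w2.png')
for q in [.58,.45,.3,.15,0]: go(K(q,-.022),toolR())
```

```text
[ 0.12  0.41 -0.24  2.2   1.1   0.17 -1.14] [ 0.44012291 -0.00601082 -0.12285726]
shift cm [-0.02  0.4   1.24] rot [-0.0129  0.0156  0.0099] t 3.55
shift cm [-0.74 -0.91  1.27] rot [-0.0129  0.0156  0.0099] t 3.55
shift cm [-1.36 -2.52  1.3 ] rot [-0.0129  0.0156  0.0099] t 3.55
shift cm [-1.72 -4.2   1.33] rot [-0.0129  0.0156  0.0099] t 3.55
shift cm [-1.84 -5.92  1.35] rot [-0.0129  0.0156  0.0099] t 3.55
```

View pics/w2.png

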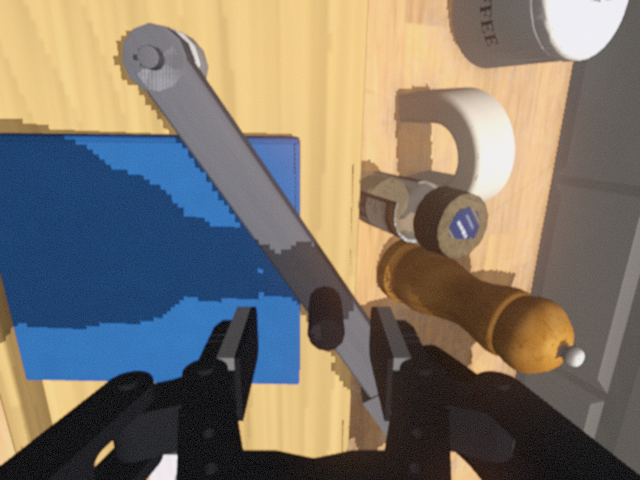

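Run:
```python
from h import *
S=stand(); piv=np.array([.5255,.0625,.102])
K=lambda q,h: piv+S@[.115*np.sin(q),-.115*np.cos(q),.03+h]
for q in [.58,.45,.3,.15,0]: go(K(q,-.018),toolR(np.radians(15)))
```

```text
shift cm [-0.02  0.39  0.84] rot [0.1965 0.0165 0.0082] t 3.55
shift cm [-0.75 -0.92  0.87] rot [0.1965 0.0165 0.0082] t 3.55
shift cm [-1.36 -2.53  0.9 ] rot [0.1965 0.0165 0.0082] t 3.55
shift cm [-1.73 -4.21  0.93] rot [0.1965 0.0165 0.0082] t 3.55
shift cm [-1.84 -5.93  0.95] rot [0.1965 0.0165 0.0082] t 3.55
```

Emit:
move_arm --series '[[[0, 0.4, 0.2], [0.1, 0.01, 0], 35], [[0, 0.4, 0.5], [0.2, 0.02, 0.01], 35], [[0, 0.4, 0.8], [0.2, 0.02, 0.01], 26], [[0, 0.4, 0.8], [0.2, 0.02, 0.01], 26], [[0, 0.4, 0.8], [0.2, 0.02, 0.01], 26], [[0, 0.4, 0.8], [0.2, 0.02, 0.01], 26]]'

```text
clock: 4.05
position: [0.5738, -0.0352, 0.143]
tool_rot: [2.883, -0.003, 1.559]
force: [-0.6, -0.6, 0.4]
grip_width: 0.0225
finger_force: 0.0
```

Run:
```python
from h import *
S=stand(); piv=np.array([.5255,.0625,.102])
K=lambda q,h: piv+S@[.115*np.sin(q),-.115*np.cos(q),.03+h]
s=bot.observe(); print(s['qpos'].round(2),s['force'])
for q in [.58,.45,.3,.15,0]: go(K(q,-.018),toolR(np.radians(15)))
```

```text
[ 0.4   0.51 -0.59  2.01  0.65  0.51 -0.65] [-0.55154828 -0.55026063  0.41671288]
shift cm [0.11 0.11 0.21] rot [-0.0031 -0.0018 -0.0041] t 4.05
shift cm [-0.63 -1.16  0.48] rot [-0.0031 -0.0018 -0.0041] t 4.05
shift cm [-1.27 -2.73  0.82] rot [-0.0031 -0.0018 -0.0041] t 4.05
shift cm [-1.66 -4.37  1.17] rot [-0.0031 -0.0018 -0.0041] t 4.05
shift cm [-1.8  -6.05  1.53] rot [-0.0031 -0.0018 -0.0041] t 4.05
```

Emit:
move_arm --series '[[[-0.3, -0.5, 0.3], [0, 0, 0], 26], [[-0.6, -1.2, 0.5], [0, 0, 0], 26], [[-0.9, -1.9, 0.65], [0, 0, 0], 26], [[-1.27, -2.7, 0.8], [0, 0, 0], 26], [[-1.5, -3.5, 1.0], [0, 0, 0], 26], [[-1.66, -4.4, 1.15], [0, 0, 0], 26], [[-1.75, -5.2, 1.35], [0, 0, 0], 26], [[-1.8, -6.0, 1.5], [0, 0, 0], 26], [[-1.8, -6.0, 1.5], [0, 0, 0], 26], [[-1.8, -6.0, 1.5], [0, 0, 0], 26]]'

```text
clock: 4.88
position: [0.5196, -0.0524, 0.1133]
tool_rot: [2.885, -0.004, 1.559]
force: [0.4, 0.6, -0.6]
grip_width: 0.0225
finger_force: 0.0
```

Emit:
move_arm --series '[[[0, -0.1, 0.02], [0, 0, 0], 26], [[0, -0.2, 0.04], [0, 0, 0], 26], [[0, -0.3, 0.06], [0, 0, 0], 26], [[0, -0.3, 0.06], [0, 0, 0], 26]]'

```text
clock: 5.22
position: [0.5174, -0.0526, 0.1121]
tool_rot: [2.884, -0.004, 1.558]
force: [0.9, 0.2, 0.5]
grip_width: 0.0222
finger_force: 0.3
```

Emit:
move_arm --series '[[[0, -0.1, 0.02], [0, 0, 0], 26], [[0, -0.2, 0.04], [0, 0, 0], 26], [[0, -0.2, 0.04], [0, 0, 0], 26]]'

```text
clock: 5.47
position: [0.5154, -0.0527, 0.1112]
tool_rot: [2.884, -0.004, 1.558]
force: [1.2, -0.1, -0.0]
grip_width: 0.0224
finger_force: 0.5
```

Run:
```python
from h import *
s=bot.observe(); print(s['qpos'].round(2),s['force'],s['moment'])
c,im,d,P=snap('wrist'); np.save('w3.npy',P)
c2,im2,d2,P2=snap('top','top3.png')
a=cv2.resize(im[:,150:490],(390,551)); b=cv2.resize(im2[230:300,270:400],(390,210)); b=cv2.copyMakeBorder(b,0,341,0,0,0)
cv2.imwrite('pics/c3.png',np.hstack([a,b])[:,:,::-1])
```

```text
[ 0.39  0.49 -0.52  2.17  0.74  0.36 -0.73] [ 1.22947775 -0.07124828 -0.00226889] [-0.01855404  0.07910565 -0.00488173]
```

View pics/c3.png

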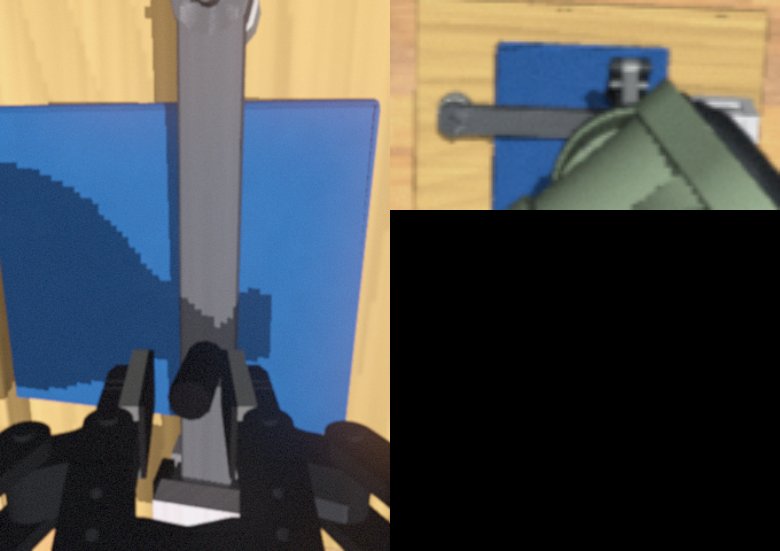

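Emit:
move_arm --series '[[[0, -0.1, 0.02], [0, 0, 0], 26], [[0, -0.2, 0.04], [0, 0, 0], 26], [[0, -0.3, 0.06], [0, 0, 0], 26], [[0, -0.3, 0.06], [0, 0, 0], 26]]'

```text
clock: 5.9
position: [0.5145, -0.0525, 0.1108]
tool_rot: [2.88, -0.005, 1.558]
force: [9.4, -1.5, 2.5]
grip_width: 0.0222
finger_force: 4.9
```

Emit:
move_arm --series '[[[0, -0.1, 0.02], [0, 0, 0], 26], [[0, -0.2, 0.04], [0, 0, 0], 26], [[0, -0.2, 0.04], [0, 0, 0], 26]]'

```text
clock: 6.15
position: [0.514, -0.0524, 0.1106]
tool_rot: [2.878, -0.005, 1.558]
force: [16.1, -3.5, 4.8]
grip_width: 0.0225
finger_force: 8.3
```

Emit:
move_arm --series '[[[0, 0.4, 0], [0, 0, 0], 26], [[0, 0.75, 0], [0, 0, 0], 30], [[0, 0.7, -1], [0, 0, 0], 40], [[0, 0.3, -3], [0, 0, 0], 60], [[0, -0.5, -6], [0, 0, 0], 60], [[0, -1.0, -9], [0, 0, 0], 60], [[0, -1.0, -10], [0, 0, 0], 60]]'

```text
clock: 6.73
position: [0.4744, -0.0523, 0.2054]
tool_rot: [2.883, -0.003, 1.559]
force: [1.2, -0.4, 0.8]
grip_width: 0.0513
finger_force: 0.0
```

```bash
cat >> h.py <<'E'
def toolP(a):
    S=stand(a); return np.stack([S[:,0],-S[:,1],-S[:,2]],1)
E
python3 - <<'E'
from h import *
s=bot.observe(); print(s['qpos'].round(2),s['force'])
a=np.radians(-14)
c2,im2,d2,P2=snap('top','top4.png')
c,im,d,P=snap('wrist','w4.png')
S=stand(); piv=np.array([.5255,.0625,.102])
for X in [piv,piv+S@[0,-.115,.03],piv+S@[0,-.185,.014]]: print(proj(c,X).round(0),proj(c2,X).round(0))
g=np.array([.4315,-.3285,.072])
go(g-toolP(a)[:,2]*.08,toolP(a))
E
```

```text
[ 0.65  0.28 -0.78  2.18  0.44  0.54 -0.45] [ 1.16579155 -0.42050674  0.8114542 ]
[349.  46.] [290. 271.]
[338. 255.] [346. 278.]
[340. 347.] [379. 276.]
shift cm [-27.6   -3.43   4.7 ] rot [ 0.3927 -0.397   1.5293] t 6.83
```

Emit:
move_arm --series '[[[-4, -1, 0], [0.03, -0.03, 0.12], 60], [[-8, -2, 0], [0.06, -0.06, 0.24], 60], [[-12, -2, 1], [0.1, -0.1, 0.36], 60], [[-16, -3, 2], [0.13, -0.13, 0.48], 60], [[-20, -3, 3], [0.16, -0.16, 0.6], 60], [[-24, -3.4, 4], [0.19, -0.19, 0.72], 60], [[-27.6, -3.4, 4.7], [0.22, -0.22, 0.84], 60], [[-27.6, -3.4, 4.7], [0.25, -0.25, 0.96], 60], [[-27.6, -3.4, 4.7], [0.28, -0.28, 1.08], 60], [[-27.6, -3.4, 4.7], [0.31, -0.31, 1.2], 60], [[-27.6, -3.4, 4.7], [0.34, -0.34, 1.32], 60], [[-27.6, -3.4, 4.7], [0.37, -0.37, 1.44], 60], [[-27.6, -3.4, 4.7], [0.393, -0.397, 1.529], 60], [[-27.6, -3.4, 4.7], [0.393, -0.397, 1.529], 60], [[-27.6, -3.4, 4.7], [0.393, -0.397, 1.529], 60], [[-27.6, -3.4, 4.7], [0.393, -0.397, 1.529], 60], [[-27.6, -3.4, 4.7], [0.393, -0.397, 1.529], 60]]'

```text
clock: 8.25
position: [0.451, -0.3279, 0.1477]
tool_rot: [-3.14, 0.246, -0.004]
force: [0.4, -0.1, -0.3]
grip_width: 0.0512
finger_force: 0.0
```

Run:
```python
from h import *
s=bot.observe(); print(s['qpos'].round(2),s['force'])
a=np.radians(-14)
c,im,d,P=snap('wrist','w5.png')
c2,im2,d2,P2=snap('top','top5.png')
print(proj(c,[[.4315,-.3285,.088],[.4315,-.3285,.05]]).round(0))
red=(im[...,0].astype(int)>im[...,1]+70)&(im[...,0]>im[...,2]+70)&(d>0)
v,u=np.nonzero(red);print('red',len(u),u.min(),u.max(),v.min(),v.max(),np.median(P[red],0),np.percentile(P[red],[3,97],axis=0).round(4))
g=np.array([.4315,-.3285,.072])
go(g-toolP(a)[:,2]*.08,toolP(a))
w=im; t=im2[225:305,270:410]
cv2.imwrite('pics/c5.png',np.hstack([cv2.resize(w,(520,390)),cv2.resize(t,(280,160)) if 0 else cv2.copyMakeBorder(cv2.resize(t,(280,160)),0,230,0,0,0)])[:,:,::-1])
```

```text
[ 0.61  0.63 -0.23  1.67  0.26  1.09 -1.31] [ 0.42961977 -0.1014626  -0.32610245]
[[315. 276.]
 [315. 240.]]
red 109512 0 639 0 479 [ 0.44616293 -0.41014751  0.00055062] [[ 0.3291 -0.5571 -0.0007]
 [ 0.5497 -0.1056  0.002 ]]
shift cm [-0.06  0.06 -0.15] rot [-0.0006  0.0018  0.0032] t 8.35
```

View pics/c5.png

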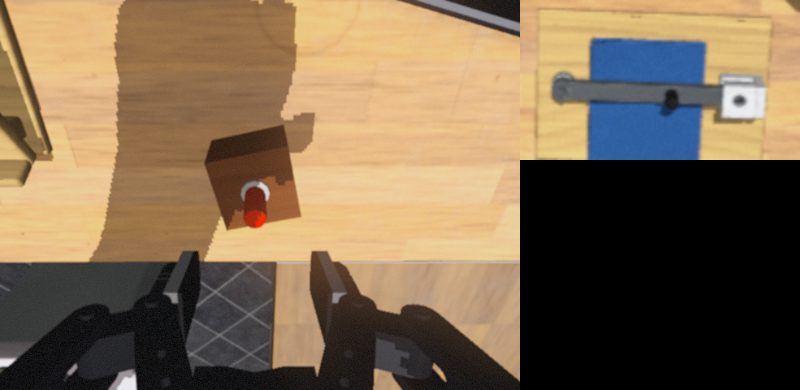

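Emit:
move_arm --series '[[[0, 0.05, 3.5], [0, 0, 0], 50], [[0, 0.05, 6.5], [0, 0, 0], 45], [[0, 0.05, 8.5], [0, 0, 0], 45], [[0, 0.05, 9.5], [0, 0, 0], 45], [[0, 0.05, 9.5], [0, 0, 0], 45], [[0, 0.05, 9.5], [0, 0, 0], 20], [[0, 0.05, 9.5], [0, 0, 0], 0], [[0, 0.05, 9.5], [0, 0, 0], 0], [[0, 0.05, 9.5], [0, 0, 0], 0], [[0, 0.05, 9.5], [0, 0, 0], 0]]' --squeeze 60

```text
clock: 9.18
position: [0.4292, -0.3286, 0.0571]
tool_rot: [-3.141, 0.244, -0.007]
force: [0.1, 0.7, 8.3]
grip_width: 0.0142
finger_force: 58.7
```

Emit:
move_arm --series '[[[-0.24, 0.0, -1], [0, 0, 0], 0], [[-0.72, 0, -3], [0, 0, 0], 0], [[-1.45, 0, -6], [0, 0, 0], 0], [[-2.4, 0, -9.7], [0, 0, 0], 0], [[-2.9, 0, -11.6], [0, 0, 0], 0], [[-2.9, 0, -11.6], [0, 0, 0], 0]]'

```text
clock: 9.68
position: [0.4301, -0.3294, 0.1808]
tool_rot: [3.139, 0.24, -0.008]
force: [0.7, -0.1, -0.6]
grip_width: 0.0142
finger_force: 58.5
```

Run:
```python
from h import *
s=bot.observe(); print(s['qpos'].round(2),s['force'],s['position'],s['tool_rot'])
c,im,d,P=snap('wrist','w6.png')
c2,im2,d2,P2=snap('scene')
R0=Ro.from_euler('xyz',s['tool_rot']).as_matrix()
# pin in tool frame as expected
ax=R0.T@[0,0,1]; o=R0.T@(np.array([.4325,-.3285,.046])-[.4292,-.3286,.0571]); print('o',o,'ax',ax)
X=s['position']+(R0@o); pr=proj(c,[X+[0,0,.038],X+[0,0,.004],X,X-[0,0,.038]]); print(pr.round(0))
p2=proj(c2,[X+[0,0,.038],X,X-[0,0,.038]]);print(p2.round(0))
u,v=p2[1].astype(int)
cv2.imwrite('pics/c6.png',np.hstack([cv2.resize(im[140:480,180:460],(494,600)),cv2.resize(im2[v-60:v+60,u-30:u+30],(300,600))])[:,:,::-1])
print(u,v)
```

```text
[ 0.64  0.57 -0.24  1.7   0.25  1.12 -1.29] [ 0.73055939 -0.12505883 -0.55347091] [ 0.4301033  -0.3293561   0.18077739] [ 3.13934569  0.24029028 -0.00803115]
o [ 0.00584593 -0.00014896  0.00999564] ax [-0.23798457  0.00218241 -0.97126648]
[[314. 373.]
 [314. 306.]
 [314. 300.]
 [314. 251.]]
[[428. 264.]
 [426. 284.]
 [425. 304.]]
426 284
```

View pics/c6.png

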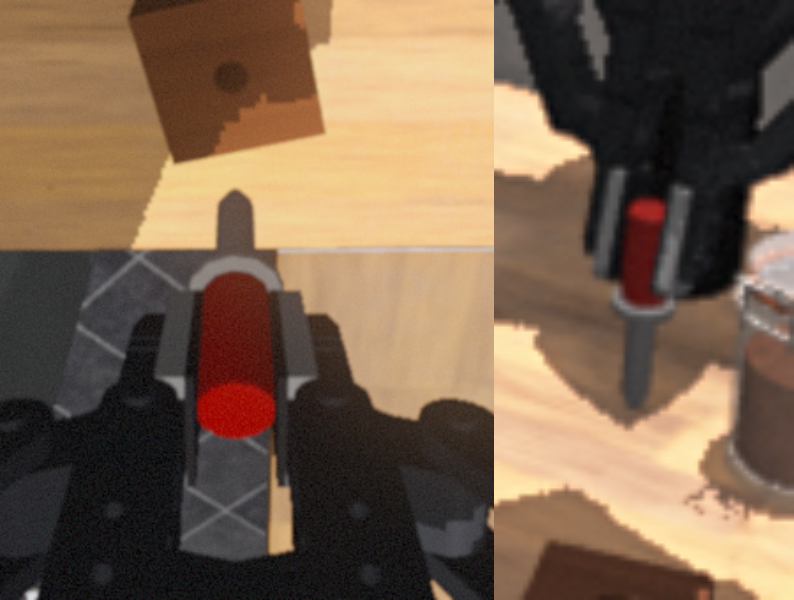

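```bash
cat >> h.py <<'E'
PO=np.array([.0058,-.0001,.010]); PA=np.array([-.238,.0022,-.971]); TI=np.radians(27)-.2403
F=np.array([.5175,-.1225,.1145])
def tgt(h,F=F): return F+stand()[:,2]*h-toolP(TI)@PO
E
python3 - <<'E'
from h import *
im=cv2.imread('pics/top5.png'); g=cv2.cvtColor(im,cv2.COLOR_BGR2GRAY)
print(g[268:283,370:392])
c=cam('top'); print(proj(c,F))
for h in [.09,.063]: go(tgt(h),toolP(TI)); print(tgt(h))
E
```

```text
[[ 74 116 187 221 218 210 211 210 211 210 206 195 195 196 196 196 192 177
  166 168 170 169]
 [ 93 144 212 232 232 232 232 234 231 232 234 233 231 233 232 234 232 230
  225 227 229 230]
 [ 91 150 214 230 233 234 233 233 233 234 232 234 233 234 234 234 235 224
  220 229 232 231]
 [ 96 151 215 231 233 234 235 234 230 226 228 231 234 235 234 234 234 223
  219 229 229 228]
 [ 92 151 220 235 236 235 231 225 202 180 184 214 230 234 235 236 235 229
  225 229 228 230]
 [ 93 160 223 236 237 235 217 167 123 106 108 138 199 232 237 237 237 229
  225 231 234 233]
 [101 178 231 235 236 227 188 122 100  80  67  84 148 207 234 239 236 227
  220 233 234 233]
 [102 182 234 238 236 225 169  93  72  61  57  75 122 194 230 236 235 225
  221 231 233 229]
 [103 188 234 238 237 226 187 127  99  95  97 105 146 206 233 238 236 226
  219 230 232 231]
 [115 192 235 238 238 233 218 177 146 138 144 155 191 227 236 237 237 227
  221 229 232 229]
 [119 188 234 236 237 235 233 223 200 185 194 217 228 234 237 237 235 227
  223 231 232 227]
 [116 188 232 234 236 236 235 237 235 235 235 234 234 235 236 236 235 230
  226 230 230 223]
 [118 191 233 235 234 235 235 235 236 236 236 235 236 236 237 236 234 231
  227 233 231 221]
 [132 201 232 234 234 234 236 235 234 235 235 235 236 236 236 236 236 231
  230 231 231 224]
 [136 199 228 230 230 232 234 234 235 235 234 234 234 234 233 235 232 227
  228 231 231 221]]
[379.08079862 276.39782601]
shift cm [  3.1  -20.67  -3.47] rot [-2.000e-04  4.754e-01  1.400e-03] t 9.78
[ 0.4687069  -0.12217419  0.20309754]
shift cm [  4.87 -20.67  -1.43] rot [-2.000e-04  4.754e-01  1.400e-03] t 9.78
[ 0.48096418 -0.12228116  0.17904036]
```

Emit:
move_arm --series '[[[0, -1, -3.5], [0, 0.1, 0], 0], [[1, -4, -3.5], [0, 0.2, 0], 0], [[2, -8, -3.5], [0, 0.3, 0], 0], [[3, -12, -3.5], [0, 0.4, 0], 0], [[3.1, -15, -3.5], [0, 0.475, 0], 0], [[3.1, -18, -3.5], [0, 0.475, 0], 0], [[3.1, -20.7, -3.5], [0, 0.475, 0], 0], [[4.2, -20.7, -2.3], [0, 0.475, 0], 0], [[4.6, -20.7, -1.8], [0, 0.475, 0], 0], [[4.6, -20.7, -1.8], [0, 0.475, 0], 0], [[4.6, -20.7, -1.8], [0, 0.475, 0], 0]]'

```text
clock: 10.7
position: [0.4783, -0.1222, 0.1813]
tool_rot: [-3.14, -0.227, -0.009]
force: [-0.5, 1.1, -0.7]
grip_width: 0.0141
finger_force: 58.7
```

Run:
```python
from h import *
s=bot.observe(); print(s['qpos'].round(2),s['force'],s['position'],s['tool_rot'])
c,im,d,P=snap('wrist','w7.png')
c2,im2,d2,P2=snap('top','top7.png')
R0=Ro.from_euler('xyz',s['tool_rot']).as_matrix()
X=s['position']+R0@PO; A=R0@PA
print('pin o',X,'axis',A,'n',stand()[:,2],'rel',stand().T@(X-F))
print(proj(c,[X+A*.038,X,X-A*.038,F]).round(0))
go(tgt(.063),toolP(TI))
u,v=proj(c,F).astype(int)
print(proj(c2,[X+A*.038,X-A*.038,F]).round(1))
cv2.imwrite('pics/c7.png',np.hstack([cv2.resize(im[90:390,200:440],(480,600)),cv2.resize(im2[245:295,352:402],(300,300)).repeat(1,0) if 0 else cv2.copyMakeBorder(cv2.resize(im2[245:295,352:402],(300,300)),0,300,0,0,0)])[:,:,::-1])
```

```text
[ 0.45  0.31 -0.36  2.15  0.17  0.48 -1.6 ] [-0.48677509  1.11185382 -0.70398985] [ 0.47828136 -0.12224757  0.18130077] [-3.13955322 -0.22659092 -0.00851908]
pin o [ 0.48618036 -0.12219447  0.17285961] axis [-4.50075893e-01 -3.46114140e-04  8.92704549e-01] n [-0.45397321  0.00396176  0.89100652] rel [-1.41260513e-03  3.22073205e-05  6.62182853e-02]
[[315. 374.]
 [314. 301.]
 [314. 252.]
 [314. 221.]]
shift cm [ 0.17 -0.02  0.34] rot [-0.0016  0.0029 -0.0003] t 10.8
[[385.4 297. ]
 [380.5 282.1]
 [379.1 276.4]]
```

View pics/c7.png

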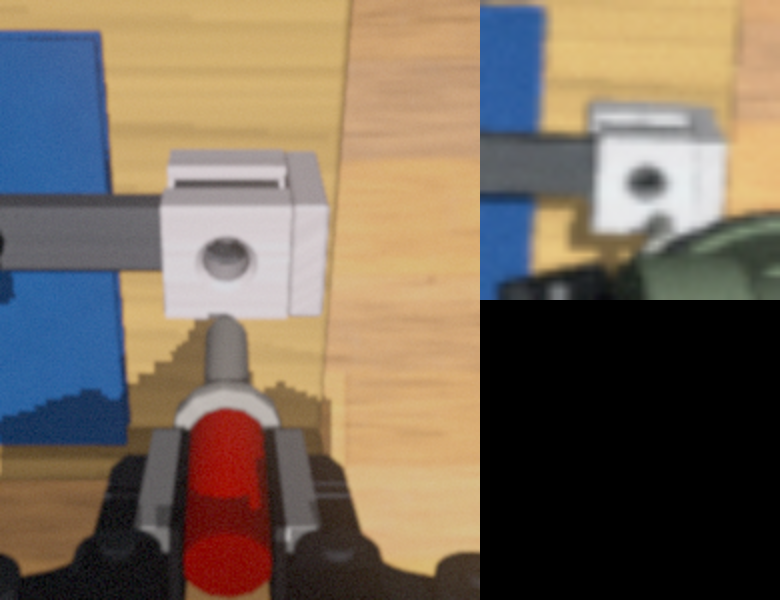

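```bash
sed -i 's/^F=.*/F=np.array([.5184,-.1225,.115])/' h.py
python3 - <<'E'
from h import *
c,im,d,P=snap('wrist')
S=stand(); f,cx,cy,R,o=c
for uv in [(290,200),(290,230),(335,205),(335,240),(290,240)]: print(uv,(S.T@(P[uv[1],uv[0]]-F)*1000).round(1))
m=F; dd=R@np.array([(313.8-cx)/f,(219.5-cy)/f,1]); n=S[:,2]; X=o+dd*((F-o)@n)/(dd@n); print('hole rel F',S.T@(X-F)*1000)
for h in [.040,.030,.015,.002,.0]: go(tgt(h),toolP(TI))
E
```

```text
(290, 200) [12.4 12.4  0.7]
(290, 230) [-5.8 13.   0.2]
(335, 205) [  9.7 -11.3   1.1]
(335, 240) [-11.4 -11.8   1.4]
(290, 240) [-11.5  13.1   1.4]
hole rel F [ 5.71262714e-01 -7.49292647e-02 -1.00288701e-14]
shift cm [ 0.81 -0.02  2.55] rot [-0.0015  0.0026 -0.0003] t 10.85
shift cm [ 1.05 -0.02  3.52] rot [-0.0015  0.0026 -0.0003] t 10.85
shift cm [ 1.41 -0.02  4.98] rot [-0.0015  0.0026 -0.0003] t 10.85
shift cm [ 1.72 -0.02  6.24] rot [-0.0015  0.0026 -0.0003] t 10.85
shift cm [ 1.77 -0.02  6.44] rot [-0.0015  0.0026 -0.0003] t 10.85
```

Emit:
move_arm --series '[[[0.7, 0, 1.2], [0, 0, 0], 0], [[0.83, 0, 2.55], [0, 0.003, 0], 0], [[0.83, 0, 2.55], [0, 0.003, 0], 0], [[0.95, 0, 3.0], [0, 0.003, 0], 0], [[1.08, 0, 3.5], [0, 0.003, 0], 0], [[1.08, 0, 3.5], [0, 0.003, 0], 0], [[1.08, 0, 3.5], [0, 0.003, 0], 0]]'

```text
clock: 11.43
position: [0.4972, -0.1219, 0.1504]
tool_rot: [-3.14, -0.231, -0.008]
force: [-0.3, 0.3, -1.5]
grip_width: 0.0143
finger_force: 58.7
```

Run:
```python
from h import *
s=bot.observe(); print(s['force'],s['moment'],s['qpos'].round(2))
R0=Ro.from_euler('xyz',s['tool_rot']).as_matrix()
print((stand().T@(s['position']+R0@PO-F)*1000).round(2),(stand().T@R0@PA).round(3))
for h in [.020,.01,.0]: go(tgt(h),toolP(TI))
```

```text
[-0.34399523  0.28868642 -1.52510707] [ 0.00705111  0.45104135 -0.02613486] [ 0.4   0.39 -0.32  2.14  0.23  0.41 -1.66]
[ 0.42  0.51 30.05] [-0.    -0.004  1.   ]
shift cm [0.2  0.05 0.99] rot [-0.0017 -0.0003  0.0009] t 11.43
shift cm [0.44 0.05 1.96] rot [-0.0017 -0.0003  0.0009] t 11.43
shift cm [0.67 0.05 2.93] rot [-0.0017 -0.0003  0.0009] t 11.43
```

Tip is 8 mm into the hole with no contact; continue.

Emit:
move_arm --series '[[[0.1, 0.05, 0.5], [0, 0, 0], 0], [[0.2, 0.05, 1.0], [0, 0, 0], 0], [[0.32, 0.05, 1.5], [0, 0, 0], 0], [[0.44, 0.05, 2.0], [0, 0, 0], 0], [[0.44, 0.05, 2.0], [0, 0, 0], 0]]'

```text
clock: 11.85
position: [0.5064, -0.1222, 0.1309]
tool_rot: [-3.14, -0.231, -0.008]
force: [-0.9, 0.7, -1.4]
grip_width: 0.0138
finger_force: 58.7
```

Run:
```python
from h import *
s=bot.observe(); print(s['force'],s['moment'],s['qpos'].round(2))
R0=Ro.from_euler('xyz',s['tool_rot']).as_matrix()
print((stand().T@(s['position']+R0@PO-F)*1000).round(2),(stand().T@R0@PA).round(3))
for h in [.01,.003,.0]: go(tgt(h),toolP(TI))
```

```text
[-0.90392842  0.69678119 -1.43426236] [ 0.00992659  0.34574994 -0.02218601] [ 0.38  0.43 -0.29  2.14  0.26  0.37 -1.68]
[-0.24  0.35  8.5 ] [ 0.    -0.005  1.   ]
shift cm [-0.01  0.03 -0.15] rot [-0.0022  0.0001  0.0011] t 11.85
shift cm [0.15 0.03 0.53] rot [-0.0022  0.0001  0.0011] t 11.85
shift cm [0.23 0.03 0.82] rot [-0.0022  0.0001  0.0011] t 11.85
```

Emit:
move_arm --series '[[[0.08, 0.03, 0.3], [0, 0, 0], 0], [[0.15, 0.03, 0.55], [0, 0, 0], 0], [[0.2, 0.03, 0.7], [0, 0, 0], 0], [[0.23, 0.03, 0.8], [0, 0, 0], 0], [[0.24, 0.03, 0.85], [0, 0, 0], 0], [[0.24, 0.03, 0.85], [0, 0, 0], 0]]'

```text
clock: 12.35
position: [0.5104, -0.1227, 0.1241]
tool_rot: [-3.14, -0.231, -0.008]
force: [-0.8, -0.6, -0.8]
grip_width: 0.0142
finger_force: 58.8
```

Emit:
move_arm --series '[[[0.02, 0, 0.1], [0, 0, 0], 0], [[0.05, 0, 0.2], [0, 0, 0], 0], [[0.05, 0, 0.2], [0, 0, 0], 0]]'

```text
clock: 12.6
position: [0.5107, -0.1227, 0.1236]
tool_rot: [-3.141, -0.231, -0.008]
force: [-25.0, 5.1, 48.4]
grip_width: 0.0141
finger_force: 65.0
```

Emit:
move_arm --series '[[[-0.03, 0, -0.15], [0, 0, 0], 0], [[-0.03, 0, -0.15], [0, 0, 0], 20], [[-0.03, 0, -0.15], [0, 0, 0], 45], [[-0.03, 0, -0.15], [0, 0, 0], 45], [[-0.03, 0, -0.15], [0, 0, 0], 45], [[-0.03, 0, -0.15], [0, 0, 0], 45], [[-0.5, 0, -2], [0, 0, 0], 45], [[-1.2, 0, -5], [0, 0, 0], 45], [[-2, 0, -8], [0, 0, 0], 45], [[-2.6, 0, -11], [0, 0, 0], 45], [[-2.6, 0, -11], [0, 0, 0], 45], [[-2.6, 0, -11], [0, 0, 0], 45]]'

```text
clock: 13.6
position: [0.4612, -0.1231, 0.2247]
tool_rot: [-3.141, -0.234, -0.008]
force: [0.3, -0.2, -0.9]
grip_width: 0.0387
finger_force: 0.0
```

Run:
```python
from h import *
s=bot.observe(); print(s['force'],s['position'],s['clock'])
c,im,d,P=snap('wrist','w8.png'); c2,im2,d2,P2=snap('scene')
S=stand(); n=S[:,2]
print(proj(c,[F+n*.038,F+n*.004,F]).round(0))
u,v=proj(c2,F).astype(int)
cv2.imwrite('pics/c8.png',np.hstack([cv2.resize(im[60:360,180:420],(480,600)),cv2.resize(im2[v-50:v+50,u-25:u+25],(300,600))])[:,:,::-1])
red=(im[...,0].astype(int)>2.2*im[...,1])&(im[...,0]>120)&(d>0)
q=(P[red]-F)@S; q=q[(abs(q[:,0])<.02)&(abs(q[:,1])<.02)]; print(len(q),np.percentile(q,[2,50,98],axis=0).round(4))
```

```text
[ 0.32710627 -0.24316761 -0.85514692] [ 0.4611561  -0.12308181  0.22472516] 13.6
[[312. 221.]
 [312. 196.]
 [312. 194.]]
921 [[-0.0057 -0.0063  0.0122]
 [ 0.0051  0.0001  0.0379]
 [ 0.008   0.0065  0.0399]]
```

View pics/c8.png

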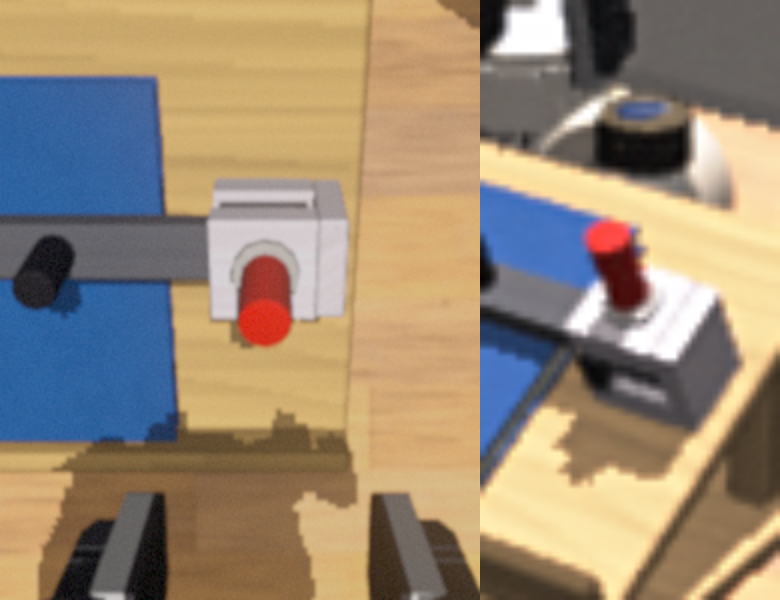

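The pictures show the collar flat on the fork at crop (265,265). The pin top measures about 38 mm above the fork mouth, the bar is closed and the gripper is clear.

```bash
python3 -c "
from workcell import bot
print(bot.job_done())"
```

```text
the job is handed in; nothing more can be done
None
```

The page bar is closed against its stop, and the pin is through the fork and eye with its collar flush. The gripper has let go and is clear, nothing else on the worktop was touched as far as I saw, and the job was handed in at about 14 s. No verdict came back.

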